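# Hook open the red parts tray

## Robot

A 6-joint arm with a two-finger parallel gripper is mounted at the origin on the work surface. World frame = base frame: x ahead of the robot, y to its left, z up, the work surface at z = 0. Lengths are in mm, angles in rad, forces in N, time in s.
With the tool pointing down it reaches from about 350 to 725 mm from the base axis. Payload 4.3 kg.
Tool frame: the origin (TCP) lies on the centre line of the jaws, within the pads' length; the fingertips stand 14 mm ahead of it and the grasp point (between the pads) lies 5 mm behind it; z points along the fingers, y is the line along which they close (so a half turn about z gives the same grasp; the last joint's range is limited). The gripper opens to 85 mm and grips with 20 to 120 N. Pads are 22 mm wide; open, the fingers measure 114 mm over their backs; the gripper's body (76 mm by 85 mm) begins 54 mm behind the grasp point. The pads swing forward as they close: fully open they stand 13 mm farther back than shut.
Start: joints at [-1.338, 0.377, 0.081, 1.274, 0, 1.46], TCP at [193.285, -541.58, 221.529] pointing down, gripper open.
Joint ranges: [-2.72, 2.72], [-0.84, 1.66], [-1.02, 1.22], [-1.77, 2.12], [-1.37, 1.28], [-3.14, 3.14]. Speed limits (rad/s): [2.57, 2.57, 3.14, 3.14, 3.14, 3.14].

## Interface

Orientations are given as a unit quaternion [x, y, z, w].
In Python, from workcell import arm gives the robot as it stands. The module is installed in compiled form; this text tells all that it offers.
- The arm moves only by the tool step_arm, never from a script. Its argument "deltas" is a list that holds one entry, the list of rows, each a list of 5 numbers: the shift along the tool's x, y, z in m, then the turn about the tool's z in rad, then the opening, from 0 (shut) to 1 (fully open). A call has 1 to 10 rows; each row is the pose to reach, as a shift and turn from the pose commanded when the call began, along the tool's axes at that moment; what a row does not reach only later rows make up. A row lasts 1/10 s, in which the tool goes at most 50 mm and 8.59 degrees, less where a joint would pass 70% of its speed; a pose out of reach is approached as far as the arm can. A call with a gripper value outside its range is refused whole. The fingers move at their own pace and stop on an object; "force" is the grip in N (left out, the last holds). Time passes only in rows, so rows that repeat a pose let the fingers close. It gives the time, the measured TCP pose, the force, the opening and the grip force at its end, in the units of the state.
- arm.get_state(): the state, without advancing time (a new reading comes with each control period).
- arm.read_camera(name): name is "scene" or "top" or "wrist"; returns a dict with "img" (420x560x3 uint8, red, green, blue), "range_z" (420x560 float32, mm along the optical axis (not along the pixel's ray), 0 where there is no reading), "mtx" (3x3 intrinsics, pixels), "R" (3x3) and "t" (3): a world point X has camera coordinates R X + t. Camera axes: x right, y down, z forward; pixel columns grow to the right and rows downward; lengths in mm; the calibration is good to about 2 mm. The wrist camera is an equidistant fisheye: a pixel r from the principal point sees the ray r / f radians off the axis. A picture is of the moment at which its call begins.
- arm.job_done(): hands the job in; it is judged then, once.
Trained networks look in a picture, given as the dict that the camera call returned (one of the last four; its "shot" number tells which), for a name from the list of things; names that differ only in an ending like _2 or _b are one class to them, and where a whole thing is asked for, a point or a joint stands for the part that bears it (a point fixed in the world has none). Each returns a list of dicts, best first, with "confidence" (0 to 1); they miss things now and then, are a little off and sometimes report something else, mostly with a low value. They report only what shows in the picture. A call takes as long as a camera call. They do not tell look-alikes from the thing itself.
- arm.outline_of(picture, name): "region" (420x560 bool, what is visible of it).
- arm.tip_of(picture, name): "centre" ([x, y, z] in mm, in the coordinates of the camera as it stood for that picture, good to about 4 mm: a listed point, or the origin of a listed thing).
The state is a dict: "t": time; "joint_positions": joint angles; "joint_vel": joint speeds; "joint_efforts": joint torques, N m; "tcp_pos": TCP position; "orientation": TCP orientation; "force": force on the tool from outside, world axes, zero at the start; "moment": the same for the moment, N m; "width": opening from 0.0 (shut) to 1.0 (fully open); "gripper_force": force on a finger pad.
Only numpy, scipy, OpenCV 4.12 (cv2) and the standard library are available. Lean on these libraries where they do the work, as an engineer would, in place of code of your own. Each camera call takes 0.05 s, during which the arm holds its last target. There are 200 camera calls.

## Task

Pick up the orange-handled hook, put its steel prong down into the finger hole of the red tray and pull that tray out by about 7 cm. Move the trays only with the hook, never touch the red tray's unit with the gripper, and leave the yellow and green trays shut. Then lift the hook out and lay it back on its wooden rest block, and let go.

Things in the scene. Friction and masses are not known exactly. Their poses are not given: they have to be found in the camera images.
- hook: Hook, 160 g. Orange bar handle 90 (x) x 24 (y) x 32 (z) mm, origin at the centre of its underside. From its +x end an 8 mm steel rod runs on to x = 85 mm, then straight down as a prong ending 45 mm below the underside. Balances 15 mm towards the prong. Starts on the rest, prong hanging past the block's far end, +x away from the robot within 0.4 rad. Pinch the 24 mm width from above.
- hook_tip (a point): Lowest end of the hook's prong, in the hook's frame at (85, 0, -45) mm. The prong is 8 mm thick.
- rest: Fixed light-wood rest block with a flat top, 100 (x) x 70 (y) x 70 (z, height) mm, on the bench at the left or the right. Origin: centre of its underside.
- red_unit: Fixed grey steel sleeve 170 (x, deep) x 110 (y) x 75 (z, high) mm with a red patch on its roof, holding the red tray. Origin: centre of its underside; x points from its open front into the unit, away from the robot. It stands in a row with two like units, yellow and green, in any order.
- red_hole (a point): Centre of the 30 mm finger hole, at the top of the red tongue on the red tray's front. Tongue: 60 mm wide, 6 thick, top 45 above the bench, 51 mm out from the front, free space below. Hole centre is 26 mm before the front, whose top is 68 above the bench. Moves with the tray; axes as the unit's (pull along -x).
- red_tray (a joint): How far the red tray is out, m: 0 shut, 0.10 at its stop; starts at 0 to 0.012. Slides with about 2 N of friction and stays where it is left.
- yellow_tray (a joint): How far the yellow tray is out, m; starts at 0 to 0.012. Like the red one; to be left alone.
- green_tray (a joint): How far the green tray is out, m; starts at 0 to 0.012. Like the red one; to be left alone.
Mind the look-alikes: they are no part of the job. Leave any pink or purple look-alike of the part that bears green_tray alone.

How it is judged:
By the outcome, as a careful person would: the job done as asked, in the order asked, and still so for the second after the job is handed in, with the robot touching nothing.
It also fails if it takes over 56 s, if anything falls off the work surface, if the arm or the gripper's body presses on something with over 40 N, if the wrist force passes 120 N, or if a joint passes its speed limit or range.

## Working session

There is one attempt and no reset: what is moved stays moved. The work goes in short steps, Python scripts to look and compute and a tool call to move; the robot and the scene stay as the last step left them, time stands still between calls to the robot, and variables do not carry over. Pictures are saved under pics/ and viewed, at most 10 in all, crops included, and the job is handed in when it is done.

Besides the shell and the picture viewer there is one more tool, called after "Emit:" as name(argument=value, ...) on one line, values as JSON. step_arm: Moves the arm, as the interface text tells. Its arguments: {"type":"object","properties":{"deltas":{"type":"array","items":{"type":"array","items":{"type":"array","items":{"type":"number"}}}},"force":{"type":"number"}},"required":["deltas"]}

```bash
mkdir -p pics; cat > h.py <<'E'
import numpy as np, cv2
from workcell import arm
def w(p,c): return np.array(p['R']).T@(np.array(c)-np.array(p['t']))
def save(p,n): cv2.imwrite('pics/'+n+'.png',cv2.cvtColor(p['img'],cv2.COLOR_RGB2BGR))
def cloud(p):
    K=np.array(p['mtx']);z=p['range_z'];v,u=np.mgrid[:420,:560]
    c=np.stack([(u-K[0,2])/K[0,0]*z,(v-K[1,2])/K[1,1]*z,z],-1)
    return (c-np.array(p['t']))@np.array(p['R'])
E
python3 - <<'E'
from h import *
s=arm.get_state();print(s)
for n in ['scene','top']:
    p=arm.read_camera(n);save(p,n+'0')
    for k in ['hook','hook_tip','rest','red_unit','red_hole','red_tray','yellow_tray','green_tray']:
        print(n,k,[(np.round(w(p,d['centre'])).tolist(),round(d['confidence'],2)) for d in arm.tip_of(p,k)])
E
```

```text
{'t': 0.0, 'joint_positions': array([-1.33827593e+00,  3.78053045e-01,  7.96176404e-02,  1.27442455e+00,
        6.54531957e-06,  1.46050720e+00]), 'joint_vel': array([-1.02690466e-03,  1.47396091e-03,  8.72600122e-04, -3.53943563e-04,
       -6.26025672e-04, -5.69442129e-05]), 'joint_efforts': array([ 1.31421573e-03, -4.63614321e+01,  2.69869137e+01,  2.09991453e-02,
        1.59107226e-04, -4.45908910e-07]), 'tcp_pos': array([ 193.13064899, -540.86149427,  220.56344361]), 'orientation': array([ 9.85345610e-01,  1.70566596e-01, -5.97541204e-05, -1.03008670e-03]), 'force': array([ 0.04606621, -0.08741107, -0.37684609]), 'moment': array([ 0.00638836, -0.01083545,  0.04404992]), 'gripper_force': 0.0, 'width': 1.00376396948317}
scene hook [([477.0, -369.0, 68.0], 0.74)]
scene hook_tip [([652.0, 159.0, 47.0], 0.74)]
scene rest [([478.0, -363.0, -0.0], 0.63)]
scene red_unit [([767.0, 167.0, -3.0], 0.92)]
scene red_hole []Traceback (most recent call last):
  File "<stdin>", line 6, in <module>
ValueError: it knows: hook, hook_tip, red_hole, red_unit, rest
```

```bash
python3 - <<'E'
from h import *
for n in ['scene','top']:
    p=arm.read_camera(n);save(p,n+'1')
    for k in ['hook','hook_tip','rest','red_unit','red_hole']:
        print(n,k,[(np.round(w(p,d['centre'])).tolist(),round(d['confidence'],2)) for d in arm.tip_of(p,k)])
E
```

```text
scene hook [([480.0, -369.0, 71.0], 0.65)]
scene hook_tip [([557.0, -403.0, 26.0], 0.61)]
scene rest [([482.0, -369.0, -1.0], 0.58)]
scene red_unit [([767.0, 168.0, -2.0], 0.59)]
scene red_hole [([650.0, 155.0, 45.0], 0.54)]
top hook [([477.0, -367.0, 68.0], 0.93)]
top hook_tip [([559.0, -394.0, 27.0], 0.65)]
top rest [([481.0, -365.0, -3.0], 0.71)]
top red_unit [([765.0, 169.0, 3.0], 0.91)]
top red_hole [([647.0, 159.0, 43.0], 0.97)]
```

View pics/scene0.png

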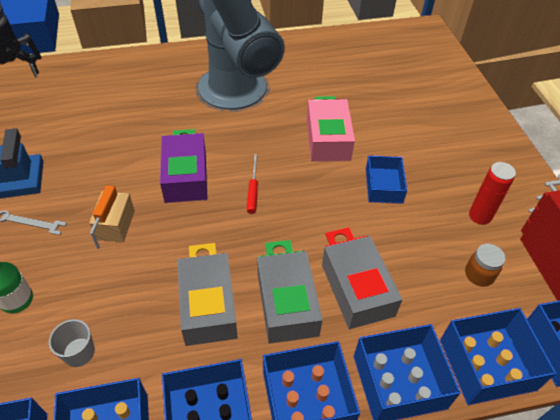

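View pics/top1.png

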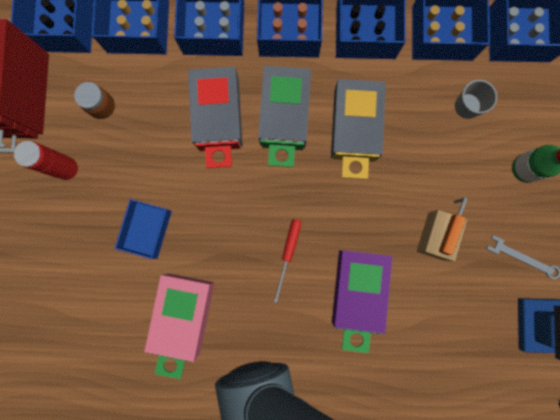

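The scene picture shows the grey row of yellow (207,295), green (290,295) and red (360,280) units, with purple (183,165) and pink (330,128) look-alikes that carry green. The hook is on its rest at (108,210). In the top picture the red unit is at (215,107) with its hole at (218,156), and the hook is at (454,234). There is only one grey unit with a red patch and one hook on a light-wood block. Next I refine these with depth and confirm them in a crop.

```bash
python3 - <<'E'
from h import *
P={n:arm.read_camera(n) for n in ['top','scene']}
p=P['top']; b=cv2.cvtColor(p['img'],cv2.COLOR_RGB2BGR)
cv2.imwrite('pics/crop.png',np.hstack([cv2.resize(b[55:185,170:310],None,fx=2.9,fy=2.9),cv2.resize(b[187:275,410:485],(321,377))]))
def box(name,q,n):
    q=q[:,:2].astype(np.float32); r=cv2.minAreaRect(q); print(n,name,len(q),np.round(r[0],1),np.round(r[1],1),round(r[2],1))
for n,p in P.items():
    X=cloud(p); hsv=cv2.cvtColor(p['img'],cv2.COLOR_RGB2HSV); H,S,V=[hsv[...,i].astype(int) for i in range(3)]
    near=lambda x,y,r:np.hypot(X[...,0]-x,X[...,1]-y)<r
    org=near(485,-372,90)&(H>5)&(H<14)&(S>190)&(V>120)&(X[...,2]>60)
    print(n,'orange z',np.percentile(X[org][:,2],[5,50,95]).round(1))
    t=np.percentile(X[org][:,2],90); box('handle top',X[org&(X[...,2]>t-6)],n)
    o=arm.outline_of(p,'rest')
    if o:
        q=X[o[0]['region']]; print('rest z',np.percentile(q[:,2],[5,50,95]).round(1)); box('rest top',q[abs(q[:,2]-70)<5],n)
    red=near(770,168,140)
    roof=red&(abs(X[...,2]-75)<4)&(abs(X[...,1]-168)<75); print('roof z',np.median(X[roof][:,2]).round(1)); box('roof',X[roof],n)
    patch=roof&((H<6)|(H>174))&(S>150); box('patch',X[patch],n)
    tg=near(655,158,60)&((H<6)|(H>174))&(S>150)&(abs(X[...,2]-44)<8); print('tongue z',np.median(X[tg][:,2]).round(1)); box('tongue',X[tg],n)
E
```

```text
top orange z [ 98.9 101.2 103.5]
top handle top 28 [ 483.9 -358.5] [ 3.5 81.4] 68.1
rest z [ 6.7 68.4 73. ]
top rest top 787 [ 480.5 -361.1] [ 70.8 100.3] 72.9
roof z 74.5
top roof 3329 [765.2 170.1] [174.6 110.3] 5.2
top patch 697 [796.7 171.8] [59.3 68.4] 6.1
tongue z 44.2
top tongue 456 [651.7 157.7] [50.1 91.8] 5.4
scene orange z [ 97.5 101.4 104.9]
scene handle top 275 [ 481.7 -368.5] [23.8 90.7] 69.2
rest z [ 8.1 56.5 72.1]
scene rest top 493 [ 482.1 -361.8] [ 70.  100.6] 72.3
roof z 75.0
scene roof 3371 [765.7 168.1] [173.2 112.6] 5.8
scene patch 729 [794.9 172.1] [61.  71.5] 6.0
tongue z 44.5
scene tongue 221 [641.4 156.2] [35.3 61.1] 5.4
```

View pics/crop.png

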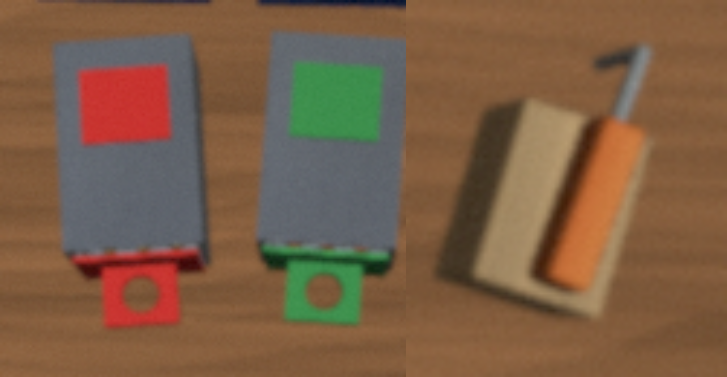

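The crop confirms the targets: the grey unit with the red patch and red tongue (hole at crop (140,293)), next to the green one. The hook lies on its block at crop (600,205). The measurements agree with the given sizes: handle centre (482,-368), yaw -0.36, top 102. Rest (481,-361.5), yaw -0.305. Unit (765.5,169), yaw 0.098. Hole about (648.5,157.5,45).

I approach the hook with the half-turned grasp, which keeps joint 6 in range at the unit.

Emit:
step_arm(deltas=[[[0.02, -0.004, 0.0, -0.1, 1], [0.06, -0.01, 0.0, -0.25, 1], [0.1, -0.017, 0.0, -0.4, 1], [0.145, -0.025, 0.0, -0.55, 1], [0.19, -0.032, 0.0, -0.7, 1], [0.235, -0.04, 0.0, -0.85, 1], [0.28, -0.048, 0.0, -1.0, 1], [0.315, -0.053, 0.0, -1.15, 1], [0.335, -0.057, 0.0, -1.3, 1], [0.339, -0.0575, 0.0, -1.44, 1]]], force=60)

```text
t: 2.1
tcp_pos: [495.5, -371.6, 221.2]
orientation: [0.625, 0.781, 0.0, 0.0]
force: [-0.7, 0.0, -0.1]
width: 1.0
gripper_force: 0.0
```

Emit:
step_arm(deltas=[[[0, 0, 0, -0.14, 1], [0, 0, 0, -0.28, 1], [0, 0, 0, -0.42, 1], [0, 0, 0, -0.56, 1], [0, 0, 0, -0.7, 1], [0, 0, 0, -0.84, 1], [0, 0, 0, -0.95, 1], [0, 0, 0, -1.01, 1], [0, 0, 0, -1.01, 1]]])

```text
t: 3.0
tcp_pos: [493.2, -373.5, 221.5]
orientation: [0.174, 0.985, -0.0, -0.0]
force: [-0.0, 0.2, -0.4]
width: 0.997
gripper_force: 0.0
```

```bash
cat >> h.py <<'E'
from scipy.spatial.transform import Rotation as Ro
def yaw(s):
    m=Ro.from_quat(s['orientation']).as_matrix(); return np.arctan2(m[1,0],m[0,0]),m
def go(x,y,z,yw):
    s=arm.get_state();a,m=yaw(s)
    d=m.T@(np.array([x,y,z])-s['tcp_pos']); t=-(yw-a); t=(t+np.pi)%(2*np.pi)-np.pi
    print('tcp',s['tcp_pos'].round(1),'yaw',round(a,3),'j',s['joint_positions'].round(2),'t',round(s['t'],2),'F',s['force'].round(1),'w',round(s['width'],3)); print('delta',d.round(1),round(t,3))
E
python3 - <<'E'
from h import *
p=arm.read_camera('wrist');save(p,'wrist0')
for k in ['hook','hook_tip','rest']:
    print(k,[(np.round(w(p,d['centre']),1).tolist(),round(d['confidence'],2)) for d in arm.tip_of(p,k)])
K=np.array(p['mtx']);v,u=np.mgrid[:420,:560]
a=(u-K[0,2])/K[0,0];b=(v-K[1,2])/K[1,1];th=np.hypot(a,b);z=p['range_z']
k=np.tan(np.minimum(th,1.4))/np.maximum(th,1e-6)
X=(np.stack([a*k*z,b*k*z,z],-1)-np.array(p['t']))@np.array(p['R'])
hsv=cv2.cvtColor(p['img'],cv2.COLOR_RGB2HSV); H,S,V=[hsv[...,i].astype(int) for i in range(3)]
m=(H>5)&(H<14)&(S>190)&(V>100)&(X[...,2]>92)&(X[...,2]<112)&(th<1.3)
print(m.sum(),np.median(X[m][:,2])); print(cv2.minAreaRect(X[m][:,:2].astype(np.float32)))
go(493,-373,160,np.pi-.36)
E
```

```text
hook [([479.2, -367.3, 73.7], 0.84)]
hook_tip []
rest [([476.8, -362.3, 2.3], 0.67)]
1 96.35971183106597
((439.3920593261719, -350.0224304199219), (0.0, 0.0), 0.0)
tcp [ 493.3 -373.5  221.5] yaw 2.792 j [-0.75  0.47  0.22  1.32 -0.   -0.4 ] t 3.2 F [-0.1  0.6  0.5] w 1.002
delta [ 0.4  0.4 61.5] 0.01
```

View pics/wrist0.png

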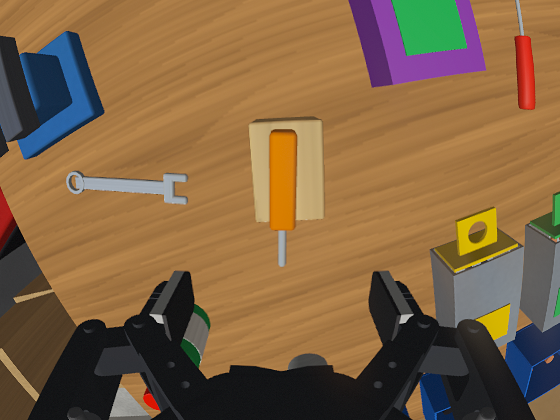

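The wrist view shows the handle at (283,180), lined up with the image vertical and centred between the fingers (about (175,300) and (388,300)). I refine its axis from this view.

```bash
cat >> h.py <<'E'
def wcloud(p):
    K=np.array(p['mtx']);v,u=np.mgrid[:420,:560]
    a=(u-K[0,2])/K[0,0];b=(v-K[1,2])/K[1,1];th=np.hypot(a,b);z=p['range_z']
    k=np.tan(np.minimum(th,1.4))/np.maximum(th,1e-6)
    return (np.stack([a*k*z,b*k*z,z],-1)-np.array(p['t']))@np.array(p['R'])
E
python3 - <<'E'
from h import *
p=arm.read_camera('wrist');X=wcloud(p)
o=arm.outline_of(p,'hook')[0];m=o['region']
q=X[m];print(o['confidence'],np.percentile(q[:,2],[5,25,50,75,95]).round(1))
q=q[abs(q[:,2]-102)<5];r=cv2.minAreaRect(q[:,:2].astype(np.float32));print(r)
E
```

```text
0.57 [ 89.6 101.5 102.3 103.  103.8]
((479.6835021972656, -367.4014587402344), (23.49009132385254, 88.04078674316406), 70.24252319335938)
```

Emit:
step_arm(deltas=[[[0.0017, 0.001, 0.02, 0, 1], [0.0017, 0.001, 0.055, 0, 1], [0.0017, 0.001, 0.09, 0, 1], [0.0017, 0.001, 0.115, 0, 1], [0.0017, 0.001, 0.13, 0, 1], [0.0017, 0.001, 0.1345, 0, 1], [0.0017, 0.001, 0.1345, 0, 1], [0.0017, 0.001, 0.1345, 0, 0.5], [0.0017, 0.001, 0.1345, 0, 0.2], [0.0017, 0.001, 0.1345, 0, 0]]], force=70)

```text
t: 4.3
tcp_pos: [492.6, -372.6, 88.2]
orientation: [0.174, 0.985, -0.001, 0.001]
force: [-0.8, 0.4, 0.6]
width: 0.513
gripper_force: 0.0
```

Emit:
step_arm(deltas=[[[0, 0, 0, 0, 0], [0, 0, 0, 0, 0], [0, 0, 0, 0, 0], [0, 0, 0, 0, 0], [0, 0, 0, 0, 0], [0, 0, 0, 0, 0]]])

```text
t: 4.9
tcp_pos: [492.5, -372.2, 88.0]
orientation: [0.173, 0.985, -0.0, 0.001]
force: [-0.6, 0.4, 5.4]
width: 0.24
gripper_force: 68.6
```

Grip holds at 69 N. Lift up to z ≈ 220 and look.

Emit:
step_arm(deltas=[[[0, 0, -0.01, 0, 0], [0, 0, -0.03, 0, 0], [0, 0, -0.06, 0, 0], [0, 0, -0.09, 0, 0], [0, 0, -0.11, 0, 0], [0, 0, -0.12, 0, 0], [0, 0, -0.12, 0, 0]]])

```text
t: 5.6
tcp_pos: [492.6, -372.6, 208.4]
orientation: [0.174, 0.985, -0.001, 0.001]
force: [0.4, 1.5, -1.6]
width: 0.247
gripper_force: 68.8
```

```bash
python3 - <<'E'
from h import *
s=arm.get_state();a,m=yaw(s);print(s['width'],s['gripper_force'],s['force'].round(1))
for n in ['scene','top','wrist']:
    p=arm.read_camera(n)
    for k in ['hook','hook_tip']:
        for d in arm.tip_of(p,k):
            W=w(p,d['centre']);print(n,k,W.round(1),round(d['confidence'],2),'tool',(m.T@(W-s['tcp_pos'])).round(1))
    if n=='scene': save(p,'lift')
    if n=='wrist':
        X=wcloud(p);o=arm.outline_of(p,'hook')
        print([x['confidence'] for x in o])
        q=(X[o[0]['region']]-s['tcp_pos'])@m; print(np.percentile(q,[3,50,97],axis=0).round(1))
p=arm.read_camera('scene');b=cv2.cvtColor(p['img'],cv2.COLOR_RGB2BGR);cv2.imwrite('pics/lift.png',cv2.resize(b[90:260,50:230],None,fx=3,fy=3))
go(565,149,180,np.pi+.098)
E
```

```text
0.24665464292678135 68.76529387431219 [ 0.4  1.5 -1.6]
scene hook [ 479.4 -367.3  192.9] 0.74 tool [14.2  0.4 15.5]
scene hook_tip [ 556.9 -399.3  146.7] 0.63 tool [-69.4  -3.1  61.8]
top hook [ 481.1 -369.1  189.2] 0.88 tool [12.1 -0.7 19.2]
top hook_tip [ 554.8 -392.9  145.6] 0.7 tool [-65.3   2.2  62.9]
wrist hook [ 481.9 -366.8  190.5] 0.58 tool [12.1  1.7 17.9]
[0.84]
[[-52.6 -10.4 -13.1]
 [ 23.2   0.1 -11.7]
 [ 58.9  10.7   2.2]]
tcp [ 491.9 -371.9  206.7] yaw 2.793 j [-0.75  0.47  0.18  1.29 -0.   -0.4 ] t 6.15 F [ 0.2  0.6 -2.1] w 0.249
delta [109.3 514.5  26.8] -0.447
```

View pics/lift.png

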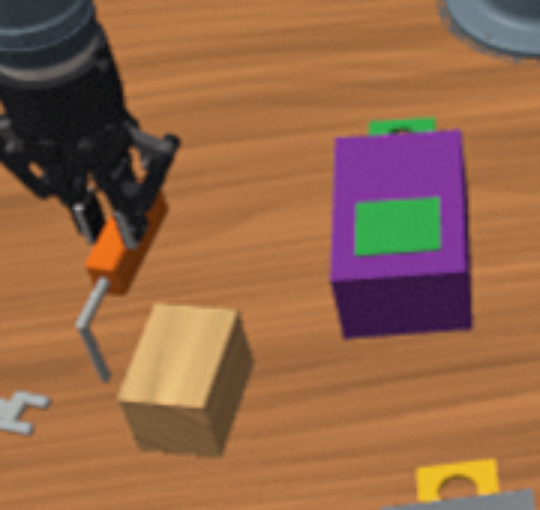

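The crop shows the hook held level between the pads, prong down at (105,380), clear of the block. I carry it at this height to the red hole.

Emit:
step_arm(deltas=[[[0.003, 0.013, 0, 0, 0], [0.009, 0.045, 0, 0, 0], [0.017, 0.088, 0, 0, 0], [0.025, 0.133, 0, 0, 0], [0.034, 0.18, 0, 0, 0], [0.043, 0.226, 0, 0, 0], [0.051, 0.272, 0, 0, 0], [0.06, 0.318, 0, 0, 0], [0.069, 0.364, 0, 0, 0], [0.076, 0.4, 0, 0, 0]]])

```text
t: 7.15
tcp_pos: [556.8, 33.5, 207.3]
orientation: [0.173, 0.985, 0.0, 0.0]
force: [0.8, -0.8, -2.0]
width: 0.247
gripper_force: 68.8
```

Emit:
step_arm(deltas=[[[0.0082, 0.043, 0.003, -0.07, 0], [0.0148, 0.078, 0.006, -0.15, 0], [0.0197, 0.104, 0.01, -0.24, 0], [0.022, 0.116, 0.014, -0.32, 0], [0.0225, 0.12, 0.015, -0.39, 0], [0.0225, 0.12, 0.015, -0.43, 0], [0.0225, 0.12, 0.015, -0.447, 0], [0.0225, 0.12, 0.015, -0.447, 0], [0.0225, 0.12, 0.015, -0.447, 0]]])

```text
t: 8.05
tcp_pos: [577.0, 150.5, 192.2]
orientation: [-0.049, 0.999, 0.0, 0.0]
force: [0.1, 1.2, -1.5]
width: 0.243
gripper_force: 68.9
```

```bash
python3 - <<'E'
from h import *
s=arm.get_state();a,m=yaw(s);print(s['width'],s['gripper_force'],s['force'].round(1))
for n in ['scene','top','wrist']:
    p=arm.read_camera(n)
    for k in ['hook','hook_tip','red_hole','red_unit']:
        for d in arm.tip_of(p,k):
            W=w(p,d['centre']);print(n,k,W.round(1),round(d['confidence'],2),'tool',(m.T@(W-s['tcp_pos'])).round(1))
    if n=='wrist': save(p,'wrist1')
    if n=='scene':
        b=cv2.cvtColor(p['img'],cv2.COLOR_RGB2BGR);cv2.imwrite('pics/pre.png',cv2.resize(b[130:330,240:420],None,fx=3,fy=3))
go(577.3,150.5,190,np.pi+.098)
E
```

```text
0.2434368508971877 68.86522714979947 [ 0.1  1.2 -1.5]
scene hook [561.9 148.6 172.4] 0.73 tool [15.1 -0.4 19.7]
scene hook_tip [646.3 155.2 131. ] 0.97 tool [-69.5  -2.1  61.2]
scene red_unit [763.3 168.9  -3.1] 0.94 tool [-187.2    0.2  195.3]
top hook [565.  148.7 172.1] 0.55 tool [12.  -0.6 20.1]
top red_hole [652.  158.3  45.9] 0.85 tool [-75.4   0.4 146.3]
top red_hole [ 7.687e+02  1.679e+02 -6.000e-01] 0.56 tool [-192.5   -1.3  192.8]
top red_unit [767.7 168.    1.7] 0.92 tool [-191.5   -1.2  190.5]
wrist hook [566.1 147.5 175.5] 0.81 tool [11.1 -2.  16.7]
wrist red_unit [765.6 168.4   2.7] 0.69 tool [-189.5   -0.5  189.5]
tcp [577.2 150.4 192. ] yaw -3.043 j [ 0.15  0.43  0.08  1.22 -0.    0.05] t 8.8 F [ 0.5  0.2 -1.4] w 0.243
delta [-0.1  0.1  2. ] 0.0
```

View pics/pre.png

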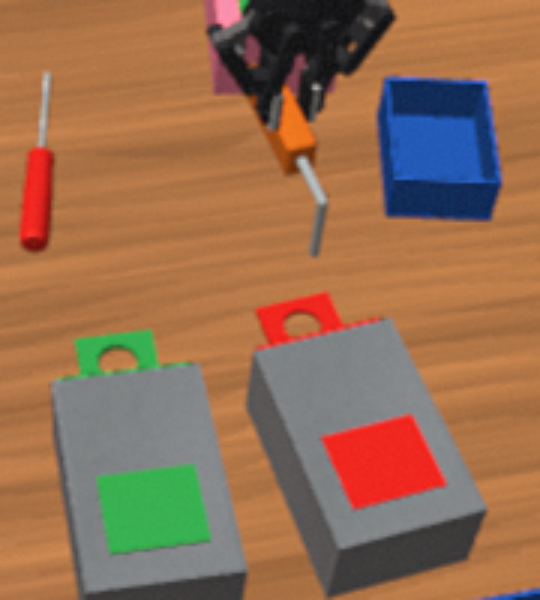

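The crop shows the prong tip at (315,252), above and, after perspective, in line with the red hole at (303,322). I lower to just above the tongue and check again.

Emit:
step_arm(deltas=[[[-0.0005, 0, 0.015, 0, 0], [-0.0005, 0, 0.04, 0, 0], [-0.0005, 0, 0.06, 0, 0], [-0.0005, 0, 0.072, 0, 0], [-0.0005, 0, 0.076, 0, 0], [-0.0005, 0, 0.076, 0, 0]]])

```text
t: 9.4
tcp_pos: [577.4, 150.4, 115.8]
orientation: [-0.049, 0.999, -0.0, -0.0]
force: [-0.2, -0.2, -0.9]
width: 0.247
gripper_force: 68.9
```

```bash
python3 - <<'E'
from h import *
s=arm.get_state();a,m=yaw(s);print(s['tcp_pos'].round(1),s['force'].round(1))
for n in ['scene','top']:
    p=arm.read_camera(n)
    for k in ['hook_tip','red_hole']:
        for d in arm.tip_of(p,k):
            W=w(p,d['centre']);print(n,k,W.round(1),round(d['confidence'],2),'tool',(m.T@(W-s['tcp_pos'])).round(1))
    if n=='scene':
        K=np.array(p['mtx'])
        b=cv2.cvtColor(p['img'],cv2.COLOR_RGB2BGR);cv2.imwrite('pics/pre2.png',cv2.resize(b[200:280,300:400],None,fx=7,fy=7,interpolation=cv2.INTER_CUBIC))
E
```

```text
[577.4 150.4 115.8] [-0.2 -0.2 -0.9]
scene hook_tip [647.  151.7  51.3] 0.64 tool [-69.4  -5.6  64.5]
scene red_hole [653.2 156.6  46.1] 0.76 tool [-76.1  -1.2  69.7]
top red_hole [651.  158.1  42.9] 0.57 tool [-74.    0.4  72.9]
```

View pics/pre2.png

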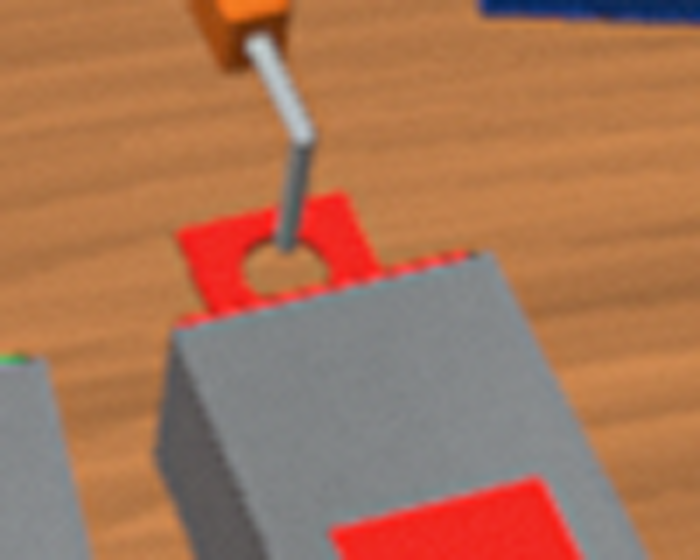

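The crop shows the tip at (285,247), about 8 mm above the tongue, with the hole centred near (285,272). Laterally it is right, but it falls about 4 mm short along the unit axis. I shift 4 mm forward and go down in.

Emit:
step_arm(deltas=[[[-0.004, 0, 0.0, 0, 0], [-0.004, 0, 0.002, 0, 0], [-0.004, 0, 0.006, 0, 0], [-0.004, 0, 0.012, 0, 0], [-0.004, 0, 0.018, 0, 0], [-0.004, 0, 0.024, 0, 0], [-0.004, 0, 0.027, 0, 0], [-0.004, 0, 0.027, 0, 0]]])

```text
t: 10.5
tcp_pos: [581.0, 150.7, 88.1]
orientation: [-0.049, 0.999, -0.0, -0.001]
force: [0.8, -0.0, -0.6]
width: 0.245
gripper_force: 68.9
```

```bash
python3 - <<'E'
from h import *
go(577,150,90,np.pi+.098)
p=arm.read_camera('scene')
b=cv2.cvtColor(p['img'],cv2.COLOR_RGB2BGR);cv2.imwrite('pics/in.png',cv2.resize(b[200:280,300:400],None,fx=7,fy=7,interpolation=cv2.INTER_CUBIC))
E
```

```text
tcp [581.  150.7  88.1] yaw -3.043 j [ 0.15  0.5  -0.09  0.99 -0.    0.05] t 10.5 F [ 0.8 -0.  -0.6] w 0.245
delta [ 4.  -0.3 -1.9] 0.0
```

View pics/in.png

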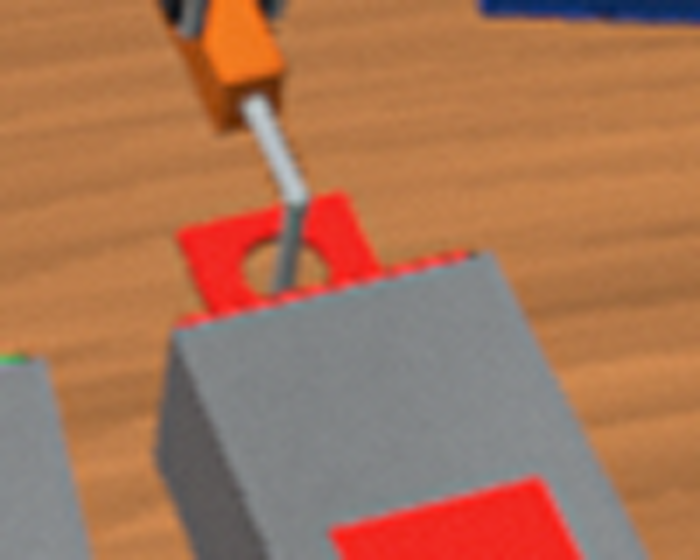

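The prong passes through the hole with no contact force. I pull along tool +x (the unit's -x) smoothly, stopping short of the target, then measure.

Emit:
step_arm(deltas=[[[0.003, 0, 0, 0, 0], [0.006, 0, 0, 0, 0], [0.009, 0, 0, 0, 0], [0.012, 0, 0, 0, 0], [0.017, 0, 0, 0, 0], [0.024, 0, 0, 0, 0], [0.031, 0, 0, 0, 0], [0.038, 0, 0, 0, 0], [0.044, 0, 0, 0, 0], [0.048, 0, 0, 0, 0]]])

```text
t: 11.55
tcp_pos: [533.1, 146.1, 89.1]
orientation: [-0.049, 0.999, 0.0, -0.0]
force: [1.5, -0.1, -1.4]
width: 0.244
gripper_force: 68.8
```

Emit:
step_arm(deltas=[[[0.005, 0, 0, 0, 0], [0.01, 0, 0, 0, 0], [0.016, 0, 0, 0, 0], [0.021, 0, 0, 0, 0], [0.025, 0, 0, 0, 0], [0.027, 0, 0, 0, 0], [0.028, 0, 0, 0, 0], [0.028, 0, 0, 0, 0]]])

```text
t: 12.35
tcp_pos: [505.8, 143.3, 89.0]
orientation: [-0.049, 0.999, -0.0, -0.0]
force: [1.1, 0.6, -1.6]
width: 0.248
gripper_force: 68.9
```

```bash
cat > tray.py <<'E'
from h import *
go(500,143,88,np.pi+.098)
O=np.array([765.5,169.]);e=np.array([np.cos(.098),np.sin(.098)])
for n in ['scene','top']:
    p=arm.read_camera(n);X=cloud(p);hsv=cv2.cvtColor(p['img'],cv2.COLOR_RGB2HSV);H,S=hsv[...,0],hsv[...,1]
    d=X[...,:2]-O;a=d@e;l=d@np.array([-e[1],e[0]])
    m=((H<6)|(H>174))&(S>150)&(abs(X[...,2]-45)<6)&(abs(l)<40)&(a<-90)&(a>-260)
    print(n,'tongue a',np.percentile(a[m],[1,5,50,99]).round(1),'l',np.percentile(l[m],[2,98]).round(1))
    f=((H<6)|(H>174))&(S>150)&(abs(X[...,2]-68)<3)&(abs(l)<60)&(a<-70)
    print(' front top a',f.sum(),np.percentile(a[f],[2,50,98]).round(1) if f.sum() else '')
    print([w(p,x['centre']).round(1) for x in arm.tip_of(p,'red_hole')])
    save(p,n+'_tray')
E
python3 tray.py
```

```text
tcp [505.8 143.3  89. ] yaw -3.043 j [ 0.16  0.36 -0.3   0.91 -0.    0.06] t 12.35 F [ 1.1  0.6 -1.6] w 0.248
delta [5.8 0.3 1. ] 0.0
scene tongue a [-203.5 -201.8 -190.7 -170.2] l [-29.   29.1]
 front top a 84 [-154.8 -151.4 -147.7]
[array([588. , 151.2,  49.1])]
top tongue a [-201.1 -199.5 -172.4 -152.5] l [-28.7  11.7]
 front top a 24 [-153.2 -152.  -150.8]
[array([587.2, 154.2,  43.4]), array([493.4, 141.5,  66.8]), array([ 7.638e+02,  1.693e+02, -2.000e-01])]
```

The tray is out by about 61.5 mm (it began at about 6). I pull 6 mm more, then ease the prong back to mid-hole and lift out.

Emit:
step_arm(deltas=[[[0.002, 0, 0, 0, 0], [0.004, 0, 0, 0, 0], [0.006, 0, 0, 0, 0], [0.0068, 0, 0, 0, 0], [0.0068, 0, 0, 0, 0], [0.004, 0, 0, 0, 0], [0.0, 0, 0, 0, 0], [-0.003, 0, 0, 0, 0], [-0.003, 0, 0, 0, 0]]])

```text
t: 13.45
tcp_pos: [509.5, 143.7, 88.9]
orientation: [-0.049, 0.999, -0.0, 0.0]
force: [-0.4, -0.8, -1.0]
width: 0.245
gripper_force: 68.9
```

```bash
python3 tray.py
```

```text
tcp [509.5 143.7  88.9] yaw -3.043 j [ 0.16  0.36 -0.29  0.91 -0.    0.06] t 13.45 F [-0.4 -0.8 -1. ] w 0.245
delta [9.5 0.2 0.9] 0.0
scene tongue a [-211.9 -208.9 -196.7 -178.1] l [-28.9  28.9]
 front top a 86 [-169.6 -158.8 -154.6]
[array([582.1, 150.7,  46.9]), array([576.8, 147.3,  25.7])]
top tongue a [-208.2 -205.8 -177.7 -159.6] l [-28.8  11.8]
 front top a 23 [-160.8 -159.5 -158.2]
[array([579.9, 152.7,  43.2])]
```

Displacement is about 68.5 mm (joint at about 0.074). Now I lift straight out and return to the rest.

Emit:
step_arm(deltas=[[[0, 0, -0.005, 0, 0], [0, 0, -0.015, 0, 0], [0, 0, -0.03, 0, 0], [0, 0, -0.05, 0, 0], [0, 0, -0.075, 0, 0], [0, 0, -0.098, 0, 0], [0, 0, -0.11, 0, 0], [0, 0, -0.113, 0, 0]]])

```text
t: 14.45
tcp_pos: [510.2, 143.9, 204.1]
orientation: [-0.049, 0.999, 0.0, 0.002]
force: [0.4, 0.1, -2.0]
width: 0.244
gripper_force: 68.9
```

Emit:
step_arm(deltas=[[[0.0017, -0.013, 0, 0, 0], [0.006, -0.045, 0, 0, 0], [0.0116, -0.088, 0, 0, 0], [0.0176, -0.133, 0, 0, 0], [0.0238, -0.18, 0, 0, 0], [0.03, -0.226, 0, 0, 0], [0.036, -0.272, 0, 0, 0], [0.042, -0.318, 0, 0, 0], [0.048, -0.364, 0, 0, 0], [0.053, -0.4, 0, 0, 0]]])

```text
t: 15.45
tcp_pos: [493.5, -262.5, 200.3]
orientation: [-0.048, 0.999, 0.0, -0.001]
force: [1.3, -0.1, -1.3]
width: 0.25
gripper_force: 68.9
```

Emit:
step_arm(deltas=[[[0.005, -0.038, 0, 0.07, 0], [0.0095, -0.072, 0, 0.15, 0], [0.0125, -0.096, 0, 0.24, 0], [0.0142, -0.108, 0, 0.32, 0], [0.0147, -0.112, 0, 0.39, 0], [0.0147, -0.112, 0, 0.43, 0], [0.0147, -0.112, 0, 0.447, 0], [0.0147, -0.112, 0, 0.447, 0], [0.0147, -0.112, 0, 0.447, 0]]])

```text
t: 16.35
tcp_pos: [491.2, -372.3, 201.4]
orientation: [0.173, 0.985, 0.0, -0.001]
force: [-0.0, 0.9, -1.4]
width: 0.242
gripper_force: 68.9
```

```bash
python3 - <<'E'
from h import *
go(492.3,-372.3,88.3,2.792)
s=arm.get_state();a,m=yaw(s)
for n in ['scene','top','wrist']:
    p=arm.read_camera(n)
    for k in ['hook','hook_tip','red_hole']:
        for d in arm.tip_of(p,k):
            W=w(p,d['centre']);print(n,k,W.round(1),round(d['confidence'],2),'tool',(m.T@(W-s['tcp_pos'])).round(1))
E
python3 tray.py
```

```text
tcp [ 491.2 -372.3  201.4] yaw 2.793 j [-0.75  0.47  0.17  1.27 -0.   -0.4 ] t 16.35 F [-0.   0.9 -1.4] w 0.242
delta [ -1.1   0.4 113.1] 0.001
scene hook [ 479.1 -365.4  180.4] 0.69 tool [13.7  2.3 21. ]
scene hook [ 4.830e+02 -3.616e+02  2.000e-01] 0.58 tool [ 11.1   7.2 201.2]
scene hook_tip [ 558.4 -399.7  138.3] 0.68 tool [-72.6  -2.8  63. ]
scene red_hole [579.5 150.6  47.3] 0.75 tool [ 95.3 521.7 154.3]
top hook [ 479.8 -368.3  181.2] 0.96 tool [12.1 -0.1 20.2]
top hook_tip [ 556.3 -391.2  141.2] 0.81 tool [-67.7   4.5  60.1]
top red_hole [579.2 153.1  44.8] 0.68 tool [ 96.4 523.8 156.8]
wrist hook [ 483.9 -371.2  188. ] 0.61 tool [ 7.2 -1.5 13.4]
tcp [ 491.8 -372.5  202. ] yaw 2.793 j [-0.75  0.47  0.17  1.27 -0.   -0.4 ] t 16.95 F [-0.2 -0.8 -1.5] w 0.242
delta [168.5 487.3 114. ] -0.447
scene tongue a [-211.6 -209.1 -198.6 -177.1] l [-29.4  29.1]
 front top a 80 [-162.7 -158.1 -155. ]
[array([580.7, 152.6,  48.3]), array([765. , 167.6,  -3.3])]
top tongue a [-208.4 -206.9 -182.2 -159.6] l [-27.9  30.9]
 front top a 39 [-160.3 -159.  -157.8]
[array([ 557.4, -394.9,  140.9]), array([581.2, 153.9,  43.6])]
```

The tray stayed out by about 70 mm. I lower the hook onto the block slowly.

Emit:
step_arm(deltas=[[[-0.001, 0, 0.02, 0, 0], [-0.001, 0, 0.055, 0, 0], [-0.001, 0, 0.085, 0, 0], [-0.001, 0, 0.102, 0, 0], [-0.001, 0, 0.109, 0, 0], [-0.001, 0, 0.111, 0, 0], [-0.001, 0, 0.112, 0, 0], [-0.001, 0, 0.113, 0, 0], [-0.001, 0, 0.113, 0, 0]]])

```text
t: 18.05
tcp_pos: [493.4, -373.4, 90.1]
orientation: [0.173, 0.985, -0.001, 0.001]
force: [0.9, -0.3, -1.4]
width: 0.243
gripper_force: 68.9
```

Emit:
step_arm(deltas=[[[0, 0, 0.001, 0, 0], [0, 0, 0.0015, 0, 0], [0, 0, 0.002, 0, 0], [0, 0, 0.002, 0, 0]]])

```text
t: 18.45
tcp_pos: [493.1, -373.1, 88.0]
orientation: [0.173, 0.985, -0.0, 0.001]
force: [-2.3, 1.8, 5.1]
width: 0.247
gripper_force: 69.7
```

Contact with the block (5 N). I open and retreat straight up.

Emit:
step_arm(deltas=[[[0, 0, 0, 0, 0.35], [0, 0, 0, 0, 0.5], [0, 0, 0, 0, 0.7], [0, 0, 0, 0, 0.8], [0, 0, 0, 0, 0.8], [0, 0, 0, 0, 0.8]]])

```text
t: 19.05
tcp_pos: [492.7, -372.8, 86.9]
orientation: [0.173, 0.985, -0.0, -0.0]
force: [-0.4, 0.7, 0.8]
width: 0.803
gripper_force: 0.0
```

Emit:
step_arm(deltas=[[[0, 0, -0.008, 0, 0.8], [0, 0, -0.025, 0, 0.8], [0, 0, -0.055, 0, 0.8], [0, 0, -0.09, 0, 0.8], [0, 0, -0.12, 0, 0.8], [0, 0, -0.14, 0, 0.8], [0, 0, -0.15, 0, 0.8], [0, 0, -0.15, 0, 0.8]]])

```text
t: 19.85
tcp_pos: [493.5, -373.5, 238.9]
orientation: [0.174, 0.985, -0.001, 0.001]
force: [-0.4, -0.5, 1.1]
width: 0.801
gripper_force: 0.0
```

```bash
python3 - <<'E'
from h import *
s=arm.get_state();print(s['t'],s['tcp_pos'].round(1),s['force'].round(1),s['width'])
p=arm.read_camera('wrist');X=wcloud(p);o=arm.outline_of(p,'hook')[0]
q=X[o['region']];print(np.percentile(q[:,2],[5,50,95]).round(1));print(cv2.minAreaRect(q[abs(q[:,2]-102)<5][:,:2].astype(np.float32)))
p=arm.read_camera('scene');b=cv2.cvtColor(p['img'],cv2.COLOR_RGB2BGR)
for k in ['hook','hook_tip','red_hole']: print(k,[w(p,d['centre']).round(1) for d in arm.tip_of(p,k)])
cv2.imwrite('pics/final.png',cv2.resize(b[100:350,60:420],None,fx=2.2,fy=2.2))
E
```

```text
19.85 [ 493.5 -373.5  238.9] [-0.4 -0.5  1.1] 0.8007427890171201
[ 88.9 102.3 103.8]
((481.00018310546875, -368.0880126953125), (23.65599250793457, 88.93377685546875), 69.60564422607422)
hook [array([ 480.5, -367.9,   68.6])]
hook_tip [array([ 560.7, -403.5,   28.2])]
red_hole [array([582.1, 151.7,  47.8])]
```

View pics/final.png

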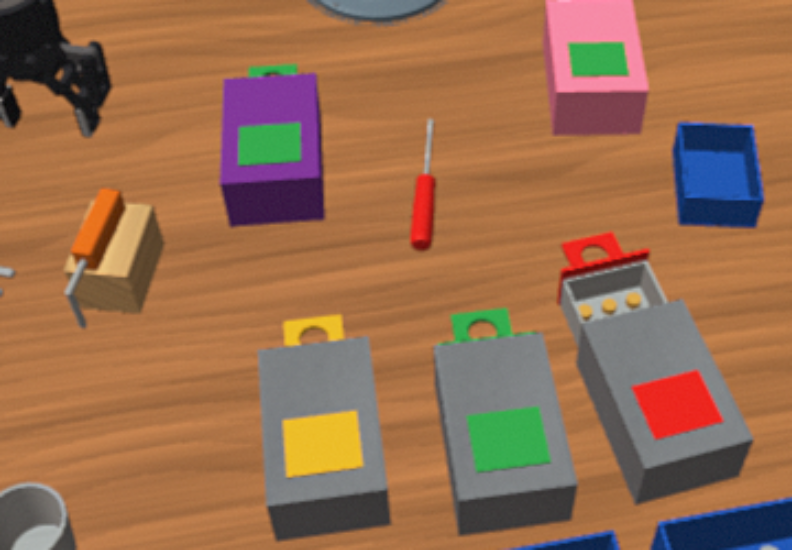

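The final picture shows the hook flat on its block at (100,235), the red tray out at (605,270), and yellow and green shut at (313,330) and (482,325). The gripper is clear. I hand the job in.

```bash
python3 -c "
from h import *
print(arm.job_done())"
```

```text
the job is handed in; nothing more can be done
None
```

The red tray is pulled out by about 7 cm, the hook is back on its rest block and released, the yellow and green trays are still shut, and the job is handed in at about 20 s of the 56 s allowed.

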